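# Set the pepper mill for dusting the cheeses

## Robot

A 7-joint arm with a two-finger parallel gripper is mounted at the origin on the work surface. World frame = base frame: x ahead of the robot, y to its left, z up, the work surface at z = 0. Lengths are in m, angles in rad, forces in N, time in s.
With the tool pointing down it reaches from about 0.4 to 0.85 m from the base axis. Payload 4.5 kg.
Tool frame: the origin (TCP) lies on the centre line of the jaws, within the pads' length; the fingertips stand r.tip_extent ahead of it and the grasp point (between the pads) is the TCP (r.tip_extent is the distance from the TCP to the fingertips, in m); z points along the fingers, y is the line along which they close (so a half turn about z gives the same grasp; the last joint's range is limited). The gripper opens to 88 mm and grips with 3 to 60 N. Pads are 18 mm wide; open, the fingers measure 123 mm over their backs; the gripper's body (75 mm by 187 mm) begins 45 mm behind the grasp point.
Start: joints at [1.215, 0.689, -0.195, 1.565, 0.157, 0.902, -0.215], TCP at [0.238, -0.578, 0.258] pointing down, gripper open.
Joint ranges: [-3.01, 3.01], [-0.46, 2.08], [-1.47, 1.51], [0.13, 2.56], [-1, 4.14], [0.04, 2.09], [-2.66, 2.66]. Speed limits (rad/s): [2.57, 2.57, 3.14, 3.14, 3.14, 3.14, 3.14].

## Interface

Orientations are given as a unit quaternion [x, y, z, w].
In Python, from plant import sensors, vision, finish_job, r gives the robot as it stands. The module is installed in compiled form; this text tells all that it offers.
- The arm moves only by the tool step_arm, never from a script. Its argument "steps" is a list of rows, each a list of 2 entries, a list of its own where there are three numbers: the shift along the tool's x, y, z in cm, then the turn, a rotation vector about the tool's x, y, z in degrees. A call has 1 to 12 rows; each row shifts and turns the commanded pose from where the row before left it, along the tool's axes as they then stand; what a row does not reach is not made up. A row lasts 1/8 s, in which the tool goes at most 62.5 mm and 10.7 degrees, less where a joint would pass 70% of its speed; a pose out of reach is approached as far as the arm can. A call with a gripper value outside its range is refused whole. "claw" is the opening, from -1 (shut) to 1 (fully open), set as the call begins (left out, the last holds). The fingers move at their own pace and stop on an object; "grip_force" is the grip in N (left out, the last holds). Time passes only in rows, so rows that do not move let the fingers close. It gives the time, the measured TCP pose, the force, the opening and the grip force at its end, in the units of the state.
- sensors.get_state(): the state, without advancing time (a new reading comes with each control period).
- vision.snapshot(name): name is "side" or "top" or "wrist"; returns a dict with "img" (400x640x3 uint8, red, green, blue), "fx", "fy", "cx", "cy" (pixels), "position" and "rotation" of the camera in the world. Camera axes: x right, y down, z forward; pixel columns grow to the right and rows downward; lengths in m; the calibration is good to about 2 mm. A picture is of the moment at which its call begins. There is no depth.
- finish_job(): hands the job in; it is judged then, once.
The state is a dict: "clock": time; "q": joint angles; "qd": joint speeds; "joint_torque": joint torques, N m; "tool_pos": TCP position; "eef_rot": TCP orientation; "contact_force": force on the tool from outside, world axes, zero at the start; "moment": the same for the moment, N m; "opening": opening from 0.0 (shut) to 1.0 (fully open); "finger_force": force on a finger pad.
Only numpy, scipy, OpenCV 4.12 (cv2) and the standard library are available. Lean on these libraries where they do the work, as an engineer would, in place of code of your own. Each camera call takes 0.05 s, during which the arm holds its last target. There are 200 camera calls.

## Task

Pick the square pepper mill up by its wooden body (do not carry it by the ring on top), set it down upright and fully home in the square metal cradle without dropping it, and let go. Then take the ring by its wing and turn it clockwise, seen from above, until the burrs touch and it stops, and from there back it off two clicks. Leave the mill standing in the cradle and do not disturb the other things on the table.

Things in the scene. Friction and masses are not known exactly. Their poses are not given: they have to be found in the camera images.
- mill: Pepper mill, loose, about 0.6 kg, standing upright on the table: square dark-wood body 56 x 56 mm, 84 mm tall, with steel bands at foot and top; on it a fluted steel ring with a wing; 126 mm tall overall. Origin: centre of the underside of the body; x and y normal to the body's faces, z up. It may stand in the cradle in any of the four quarter turns.
- mill_grip (a point): Point on the mill's axis in the wooden body, 60 mm above its underside: a good height to grip the body across two opposite faces (56 mm wide), with the ring and wing between the fingers.
- ring (a joint): Turn of the adjusting ring on the mill, rad. 0: burrs touching, a hard stop. It grows as the ring is turned anticlockwise seen from above (opening), up to 4.2. It clicks every 30 degrees (0.524 rad) under a spring ball and settles by itself in the nearest click position, counted from the stop, also at the start (4 to 6 clicks open). Turning it over a click takes about 0.1 N m. The cradle is needed to keep the mill from turning along.
- ring_wing (a point): Centre of the part of the wing to grip, on the mill's axis, 119 mm above the mill's underside. The ring is 51 mm in diameter, its top 98 mm above the mill's underside; the wing is an upright steel bar on it, 46 mm long, 10 mm thick and 28 mm tall (98 to 126 mm above the underside), with a round post 15 mm in diameter at one end. x: along the wing towards the round post, y: across its thickness, z up; it turns with the ring. At joint value 0 its x is the mill's x.
- cradle_floor (a point): Cradle, fixed to the table: square aluminium pocket on a black base plate 110 x 110 x 8 mm. Point: centre of the pocket's floor, 8 mm above the table, where the mill's underside is to rest; x, y along the pocket's sides, z up. Pocket 60 x 60 mm inside; walls straight to 22 mm above its floor, then lips flaring to 72 mm inside at 33 mm. The mill can turn 0.07 rad either way in it: on reversing, some turn is lost.
- cheese_a: Bystander: small brown-rind cheese wheel, 100 mm in diameter, 55 mm tall. Origin: centre of the underside.
- cheese_b: Bystander: white cheese wheel, 110 mm in diameter, 45 mm tall. Origin: centre of the underside.
- cheese_c: Bystander: cream cheese wheel, 100 mm in diameter, 50 mm tall. Origin: centre of the underside.
- jar: Bystander: closed glass jar, 68 mm in diameter, 110 mm tall. Origin: centre of the underside.
- shaker: Bystander: round steel shaker, 40 mm in diameter, 70 mm tall, between mill and cradle. Origin: centre of the underside.
- bowl: Bystander: steel bowl, 110 mm in diameter, 45 mm tall. Origin: centre of the underside.
- scraper: Bystander: flat scraper with a yellow handle, 200 mm long, lying at the side. Origin on its underside.
Mind the look-alikes: they are no part of the job. What is shaped like the mill but turquoise is not meant. What is shaped like the part that bears cradle_floor but purple is not meant.

How it is judged:
By the outcome, as a careful person would: the job done as asked, in the order asked, and still so for the second after the job is handed in, with the robot touching nothing.
It also fails if it takes over 72 s, if anything falls off the work surface, if the arm or the gripper's body presses on something with over 40 N, if the wrist force passes 120 N, or if a joint passes its speed limit or range.

## Working session

There is one attempt and no reset: what is moved stays moved. The work goes in short steps, Python scripts to look and compute and a tool call to move; the robot and the scene stay as the last step left them, time stands still between calls to the robot, and variables do not carry over. Pictures are saved under pics/ and viewed, at most 10 in all, crops included, and the job is handed in when it is done.

Besides the shell and the picture viewer there is one more tool, called after "Request:" as name(argument=value, ...), one argument or row to a line, values as JSON. step_arm: Moves the arm, as the interface text tells. Its arguments: {"type":"object","properties":{"steps":{"type":"array"},"claw":{"type":"number"},"grip_force":{"type":"number"}},"required":["steps"]}

```bash
mkdir -p pics; cat > h.py <<'E'
import numpy as np, cv2
from plant import sensors, vision, finish_job, r
from scipy.spatial.transform import Rotation as R
def snap(n,f):
    s=vision.snapshot(n); cv2.imwrite('pics/'+f+'.png',s['img'][:,:,::-1]); np.savez('pics/'+f,**s); return s
def rot(s):
    a=np.array(s['rotation']); return a if a.shape==(3,3) else R.from_quat(a).as_matrix()
def px2w(s,u,v,z):
    d=rot(s)@np.array([(u-s['cx'])/s['fx'],(v-s['cy'])/s['fy'],1]); p=np.array(s['position']); return p+d*(z-p[2])/d[2]
def w2px(s,p):
    c=rot(s).T@(np.array(p)-s['position']); return s['fx']*c[0]/c[2]+s['cx'],s['fy']*c[1]/c[2]+s['cy']
def crop(f,u,v,w,h,k,o):
    i=cv2.imread('pics/'+f+'.png')[v:v+h,u:u+w]; cv2.imwrite('pics/'+o+'.png',cv2.resize(i,None,fx=k,fy=k,interpolation=cv2.INTER_CUBIC))
E
python3 - <<'E'
from h import *
for n in('top','side','wrist'):
    s=snap(n,n+'0'); print(n,s['position'],s['fx'],s['cx'],s['cy'],rot(s).round(3).tolist())
print(sensors.get_state(), r.tip_extent)
E
```

```text
top [ 0.35907443 -0.02107867  1.1517138 ] 415.9568110556018 318.00213483001 200.34927057196973 [[-0.006, -0.982, 0.19], [-1.0, 0.008, 0.01], [-0.011, -0.19, -0.982]]
side [0.47725536 0.75562768 0.79957213] 402.78347168432566 315.9656574873483 199.44957306893252 [[-0.99, -0.089, 0.106], [-0.138, 0.668, -0.731], [-0.006, -0.738, -0.674]]
wrist [ 0.29703301 -0.55395129  0.38350038] 301.7826822734988 322.69056599878843 197.53593155270931 [[0.38, -0.894, -0.236], [-0.925, -0.368, -0.097], [-0.0, 0.255, -0.967]]
{'clock': 0.15, 'q': array([ 1.21479153,  0.68975914, -0.19454335,  1.56605923,  0.15730047,
        0.90250332, -0.2150901 ]), 'qd': array([ 0.00183467, -0.00275786,  0.00064972, -0.0034208 ,  0.00112357,
        0.00049259, -0.00058165]), 'joint_torque': array([-1.98438960e-03, -5.27861238e+01, -1.26873337e+00, -1.53586686e+01,
       -5.25048142e-02,  3.90515095e-03,  1.10539786e-04]), 'tool_pos': array([ 0.23731747, -0.57772344,  0.25712698]), 'eef_rot': array([ 9.81058395e-01,  1.93711069e-01, -1.74102672e-04, -6.46431315e-04]), 'contact_force': array([ 0.57644336, -0.15991625,  0.18099522]), 'moment': array([ 0.03211499, -0.0382947 , -0.01292368]), 'finger_force': 0.0, 'opening': 1.0005360591007435} 0.019
```

View pics/top0.png

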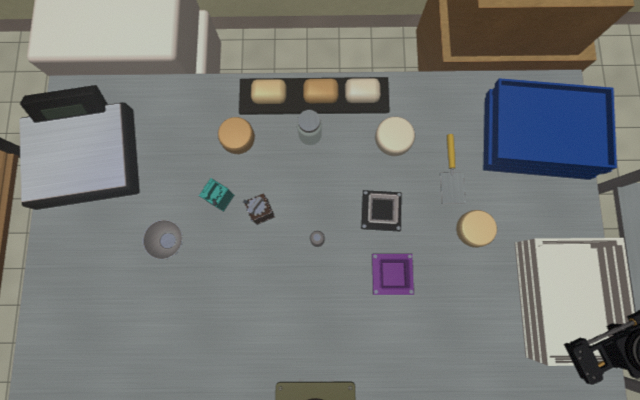

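View pics/side0.png

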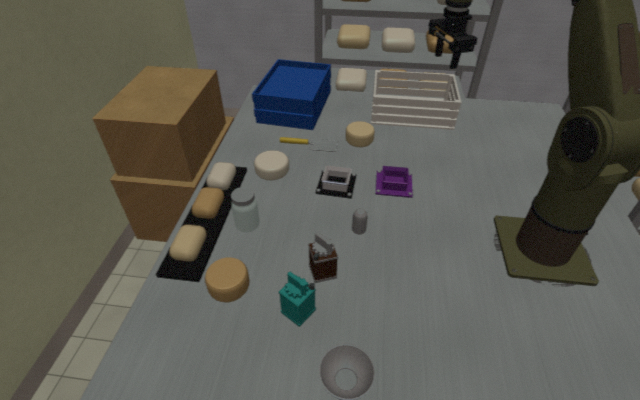

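Top view: the mill candidates are the dark-wood one at (259,208) and the turquoise one at (216,194), so I choose the wood one. The cradle candidates are the aluminium one on black at (382,210) and the purple one at (393,273), so I choose the aluminium one. The shaker is at (317,238). The side view agrees: wood mill (323,262), turquoise (297,299), cradle (337,182). Next is one close crop to check the choice.

```bash
python3 - <<'E'
from h import *
a=cv2.imread('pics/top0.png')
k=lambda i:cv2.resize(i,None,fx=7,fy=7,interpolation=cv2.INTER_CUBIC)
cv2.imwrite('pics/c1.png',np.hstack([k(a[182:237,232:287]),k(a[182:237,355:410])]))
s=np.load('pics/top0.npz')
for n,u,v,z in(('mill',259,208,.1),('cradle',382,210,.025),('shaker',317,238,.05),('turq',216,194,.1)): print(n,px2w(s,u,v,z).round(3))
E
```

```text
mill [0.543 0.141 0.1  ]
cradle [ 0.548 -0.185  0.025]
shaker [ 0.47  -0.007  0.05 ]
turq [0.581 0.253 0.1  ]
```

View pics/c1.png

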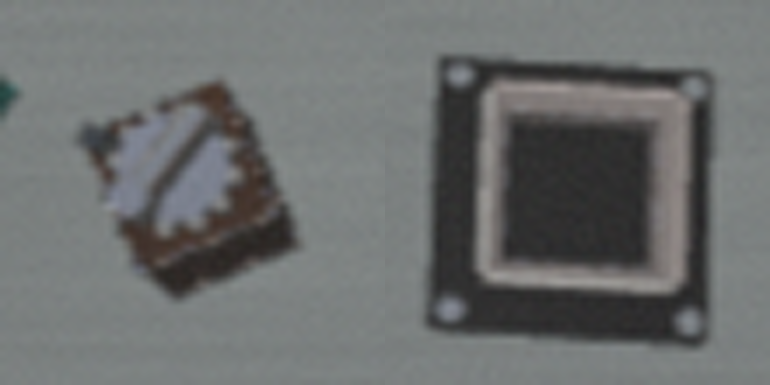

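Dark-wood mill with the steel wing, and a pale metal cradle on a black plate: the choice is confirmed. Crop corners give mill top (222,82), (145,262) and plate corners (440,57), (712,73), (703,343), (430,328).

```bash
cat >> h.py <<'E'
def delta(x,y,z,yaw):
    "shift (cm, tool axes now) and tool-z turn (deg) to reach TCP x,y,z with tool-x yaw"
    s=sensors.get_state(); M=R.from_quat(s['eef_rot']).as_matrix()
    w=np.degrees(np.arctan2(M[1,0],M[0,0])); d=M.T@(np.array([x,y,z])-s['tool_pos'])*100
    T=R.from_euler('z',yaw,degrees=True).as_matrix()@np.diag([1,-1,-1.])
    print('tcp',s['tool_pos'].round(4),'yaw',w.round(2),'shift cm',d.round(2),'turn',R.from_matrix(M.T@T).as_rotvec(degrees=True).round(2),'t',s['clock'],'q7',s['q'][6].round(2))
E
python3 - <<'E'
from h import *
s=np.load('pics/top0.npz')
f=lambda x,y,o:(o+x/7,182+y/7)
m=[px2w(s,*f(x,y,232),.084) for x,y in((222,82),(145,262))]; print((m[0]+m[1])/2, np.linalg.norm(m[0]-m[1]))
c=[px2w(s,*f(x-385,y,355),.008) for x,y in((440,57),(712,73),(703,343),(430,328))]; print(np.mean(c,0)); e=c[0]-c[1]; e2=c[3]-c[2]; print(np.degrees(np.arctan2(-e[0],e[1])),np.degrees(np.arctan2(-e2[0],e2[1])),np.linalg.norm(e))
m=(m[0]+m[1])/2
delta(m[0],m[1],.26,112.5)
E
```

```text
[0.55027802 0.14541657 0.084     ] 0.07325712986956648
[ 0.55000703 -0.18677692  0.008     ]
-3.9362878997982493 -3.5920218403589748 0.10893539516287037
tcp [ 0.2373 -0.5777  0.2571] yaw 22.34 shift cm [ 56.43 -54.99  -0.22] turn [-6.000e-02 -6.000e-02 -9.016e+01] t 0.15 q7 -0.22
```

Request:
step_arm(
  steps=[
    [[4, -3.9, 0], [0, 0, 0]],
    [[4, -3.9, 0], [0, 0, 0]],
    [[4, -3.9, 0], [0, 0, 0]],
    [[4, -3.9, 0], [0, 0, 0]],
    [[4, -3.9, 0], [0, 0, 0]],
    [[4, -3.9, 0], [0, 0, 0]],
    [[4, -3.9, 0], [0, 0, 0]],
    [[4, -3.9, 0], [0, 0, 0]],
    [[4, -3.9, 0], [0, 0, 0]],
    [[4, -3.9, 0], [0, 0, 0]],
    [[4, -3.9, 0], [0, 0, 0]],
    [[4, -3.9, 0], [0, 0, 0]],
  ],
  claw=1,
)

```text
clock: 1.65
tool_pos: [0.5041, 0.0389, 0.2576]
eef_rot: [0.981, 0.194, -0.0, 0.0]
contact_force: [-0.4, 0.0, -0.2]
opening: 1.001
finger_force: 0.0
```

Request:
step_arm(
  steps=[
    [[0, 0, 0], [0, 0, -10]],
    [[0, 0, 0], [0, 0, -10]],
    [[0, 0, 0], [0, 0, -10]],
    [[0, 0, 0], [0, 0, -10]],
    [[0, 0, 0], [0, 0, -10]],
    [[0, 0, 0], [0, 0, -10]],
    [[0, 0, 0], [0, 0, -10]],
    [[0, 0, 0], [0, 0, -10]],
    [[0, 0, 0], [0, 0, -10]],
    [[0, 0, 0], [0, 0, 0]],
  ],
)

```text
clock: 2.9
tool_pos: [0.5035, 0.037, 0.2575]
eef_rot: [0.558, 0.83, -0.0, -0.0]
contact_force: [-0.2, -0.6, -0.1]
opening: 0.998
finger_force: 0.0
```

```bash
python3 - <<'E'
from h import *
delta(.550,.145,.24,112.5)
E
```

```text
tcp [0.5035 0.037  0.2575] yaw 112.22 shift cm [8.24 8.39 1.75] turn [-0.03 -0.03 -0.28] t 2.9 q7 -0.25
```

Request:
step_arm(
  steps=[
    [[2.8, 2.8, 0], [0, 0, 0]],
    [[2.8, 2.8, 0], [0, 0, 0]],
    [[2.6, 2.8, 0], [0, 0, 0]],
    [[0, 0, 0], [0, 0, 0]],
    [[0, 0, 0], [0, 0, 0]],
  ],
)

```text
clock: 3.52
tool_pos: [0.5498, 0.144, 0.2574]
eef_rot: [0.558, 0.83, -0.001, 0.0]
contact_force: [0.2, -0.5, 0.9]
opening: 1.002
finger_force: 0.0
```

```bash
python3 - <<'E'
from h import *
s=snap('wrist','w1'); crop('w1',120,40,400,300,2,'w1c'); print(sensors.get_state()['tool_pos'], w2px(s,[.55,.145,.084]))
E
```

```text
[0.54980669 0.14344737 0.25740421] (np.float64(324.47640418301273), np.float64(182.34250147442765))
```

View pics/w1c.png

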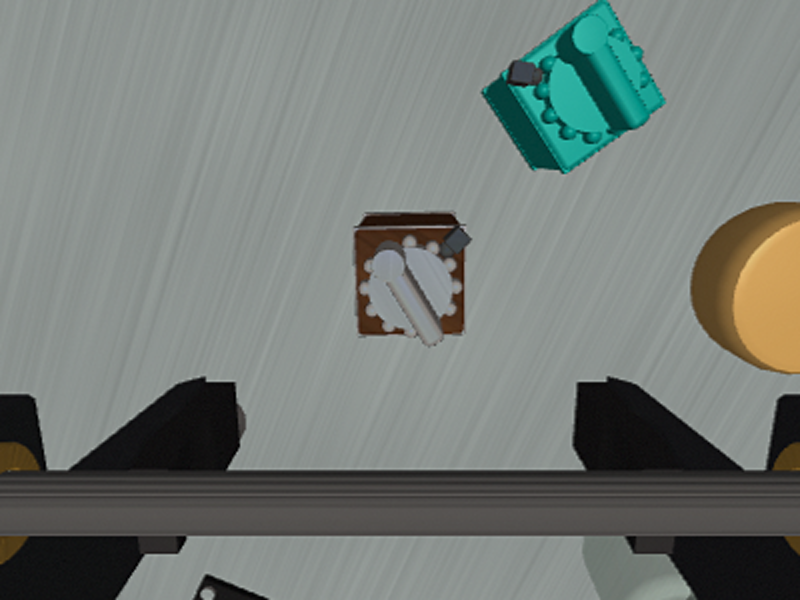

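The crop shows the mill top face with corners (355,230), (463,226), (464,334), (358,336), the post end of the wing at (388,262) and its far end at (432,340). A dark pointer block sits at (455,240), clear of the pad zone.

```bash
python3 - <<'E'
from h import *
s=np.load('pics/w1.npz'); g=lambda x,y,z:px2w(s,120+x/2,40+y/2,z)
c=[g(*p,.084) for p in((355,230),(463,226),(464,334),(358,336))]; m=np.mean(c,0); print(m.round(4))
for a,b in((0,1),(3,2),(2,1),(3,0)): e=c[b]-c[a]; print(np.degrees(np.arctan2(e[1],e[0])).round(1),np.linalg.norm(e).round(4))
e=g(388,262,.126)-g(432,340,.126); print('wing to post yaw',np.degrees(np.arctan2(e[1],e[0])),np.linalg.norm(e))
delta(m[0],m[1],.1,112.7)
E
```

```text
[0.5501 0.1461 0.084 ]
24.4 0.0535
23.4 0.055
114.2 0.0558
112.6 0.0549
wing to post yaw 141.06039652236691 0.040227066633652074
tcp [0.5498 0.1434 0.2574] yaw 112.19 shift cm [ 0.26  0.15 15.74] turn [-0.09  0.08 -0.51] t 3.575 q7 -0.38
```

Request:
step_arm(
  steps=[
    [[0.26, 0.12, 1.5], [0, 0, -1.3]],
    [[0, 0, 3], [0, 0, 0]],
    [[0, 0, 3], [0, 0, 0]],
    [[0, 0, 3], [0, 0, 0]],
    [[0, 0, 3], [0, 0, 0]],
    [[0, 0, 1.5], [0, 0, 0]],
    [[0, 0, 1.0], [0, 0, 0]],
    [[0, 0, 0.5], [0, 0, 0]],
    [[0, 0, 0.5], [0, 0, 0]],
    [[0, 0, 0], [0, 0, 0]],
  ],
)

```text
clock: 4.82
tool_pos: [0.5505, 0.1478, 0.0879]
eef_rot: [0.547, 0.837, 0.0, 0.0]
contact_force: [0.1, 0.2, 0.1]
opening: 1.001
finger_force: 0.0
```

```bash
python3 - <<'E'
from h import *
delta(.5501,.1455,.084,113.5)
s=snap('wrist','w2')
E
```

```text
tcp [0.5505 0.1478 0.0879] yaw 113.64 shift cm [-0.2  -0.13  0.39] turn [0.02 0.01 0.14] t 4.825 q7 -0.54
```

View pics/w2.png

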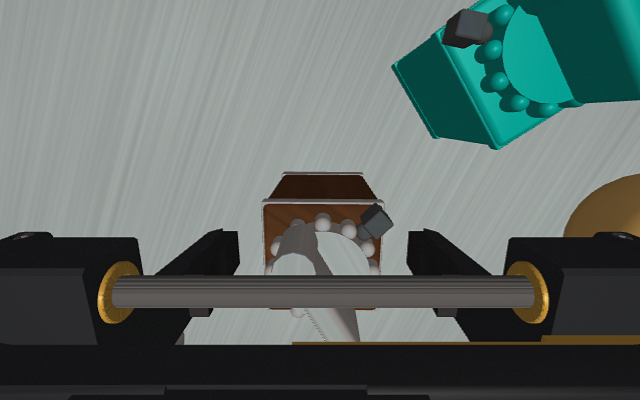

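The picture shows the mill between the open fingers, centred at about x=323, with the wing under the front rod. I'll go down gently, feeling for contact.

Request:
step_arm(
  steps=[
    [[-0.15, -0.1, 0.2], [0, 0, 0]],
    [[0, 0, 0.2], [0, 0, 0]],
    [[0, 0, 0.1], [0, 0, 0]],
    [[0, 0, 0], [0, 0, 0]],
  ],
)

```text
clock: 5.38
tool_pos: [0.55, 0.146, 0.0826]
eef_rot: [0.547, 0.837, -0.0, 0.0]
contact_force: [-0.4, 0.5, -0.9]
opening: 1.003
finger_force: 0.0
```

Request:
step_arm(
  steps=[
    [[0, 0, 0.1], [0, 0, 0]],
    [[0, 0, 0.1], [0, 0, 0]],
    [[0, 0, 0], [0, 0, 0]],
  ],
)

```text
clock: 5.75
tool_pos: [0.55, 0.146, 0.0806]
eef_rot: [0.547, 0.837, -0.0, -0.0]
contact_force: [0.3, 0.6, 0.2]
opening: 0.998
finger_force: 0.0
```

Request:
step_arm(
  steps=[
    [[0, 0, 0.1], [0, 0, 0]],
    [[0, 0, 0], [0, 0, 0]],
  ],
)

```text
clock: 6.0
tool_pos: [0.55, 0.146, 0.0796]
eef_rot: [0.547, 0.837, -0.0, -0.0]
contact_force: [0.4, -0.2, -1.0]
opening: 1.002
finger_force: 0.0
```

Request:
step_arm(
  steps=[
    [[0, 0, 0.1], [0, 0, 0]],
    [[0, 0, 0], [0, 0, 0]],
  ],
)

```text
clock: 6.25
tool_pos: [0.5499, 0.146, 0.0786]
eef_rot: [0.547, 0.837, -0.0, -0.0]
contact_force: [0.7, 0.0, 0.5]
opening: 0.998
finger_force: 0.0
```

Request:
step_arm(
  steps=[
    [[0, 0, 0.1], [0, 0, 0]],
    [[0, 0, 0.1], [0, 0, 0]],
    [[0, 0, 0], [0, 0, 0]],
  ],
)

```text
clock: 6.62
tool_pos: [0.5499, 0.146, 0.0766]
eef_rot: [0.547, 0.837, -0.0, -0.0]
contact_force: [0.1, 0.4, 0.2]
opening: 1.003
finger_force: 0.0
```

Request:
step_arm(
  steps=[
    [[0, 0, 0.1], [0, 0, 0]],
    [[0, 0, 0.1], [0, 0, 0]],
    [[0, 0, 0], [0, 0, 0]],
  ],
)

```text
clock: 7.0
tool_pos: [0.5499, 0.146, 0.0746]
eef_rot: [0.547, 0.837, -0.0, -0.0]
contact_force: [0.1, 0.8, -0.5]
opening: 0.998
finger_force: 0.0
```

Request:
step_arm(
  steps=[
    [[0, 0, 0.1], [0, 0, 0]],
    [[0, 0, 0.1], [0, 0, 0]],
    [[0, 0, 0], [0, 0, 0]],
  ],
)

```text
clock: 7.38
tool_pos: [0.5499, 0.146, 0.0726]
eef_rot: [0.547, 0.837, -0.0, -0.0]
contact_force: [-0.2, -0.3, 0.3]
opening: 0.999
finger_force: 0.0
```

Request:
step_arm(
  steps=[
    [[0, 0, 0.1], [0, 0, 0]],
    [[0, 0, 0], [0, 0, 0]],
    [[0, 0, 0], [0, 0, 0]],
    [[0, 0, 0], [0, 0, 0]],
    [[0, 0, 0], [0, 0, 0]],
    [[0, 0, 0], [0, 0, 0]],
    [[0, 0, 0], [0, 0, 0]],
    [[0, 0, 0], [0, 0, 0]],
  ],
  claw=-1,
  grip_force=35,
)

```text
clock: 8.38
tool_pos: [0.5506, 0.1464, 0.0719]
eef_rot: [0.547, 0.837, 0.001, 0.0]
contact_force: [2.9, 2.1, 0.3]
opening: 0.638
finger_force: 35.0
```

Request:
step_arm(
  steps=[
    [[0, 0, -0.5], [0, 0, 0]],
    [[0, 0, -1], [0, 0, 0]],
    [[0, 0, -2], [0, 0, 0]],
    [[0, 0, -2], [0, 0, 0]],
    [[0, 0, -2], [0, 0, 0]],
    [[0, 0, -2], [0, 0, 0]],
    [[0, 0, -2], [0, 0, 0]],
    [[0, 0, -1], [0, 0, 0]],
    [[0, 0, -0.5], [0, 0, 0]],
    [[0, 0, 0], [0, 0, 0]],
  ],
)

```text
clock: 9.62
tool_pos: [0.5497, 0.1458, 0.2015]
eef_rot: [0.547, 0.837, -0.0, -0.0]
contact_force: [-0.0, -0.0, -6.1]
opening: 0.634
finger_force: 35.0
```

```bash
python3 - <<'E'
from h import *
delta(.550,-.1868,.20,113.7-27.1)
E
```

```text
tcp [0.5497 0.1458 0.2015] yaw 113.64 shift cm [-30.48 -13.3    0.16] turn [-4.000e-02  2.000e-02  2.704e+01] t 9.625 q7 -0.42
```

Request:
step_arm(
  steps=[
    [[-1.5, -0.7, 0], [0, 0, 0]],
    [[-3, -1.3, 0], [0, 0, 0]],
    [[-3, -1.3, 0], [0, 0, 0]],
    [[-3, -1.3, 0], [0, 0, 0]],
    [[-3, -1.3, 0], [0, 0, 0]],
    [[-3, -1.3, 0], [0, 0, 0]],
    [[-3, -1.3, 0], [0, 0, 0]],
    [[-3, -1.3, 0], [0, 0, 0]],
    [[-3, -1.3, 0], [0, 0, 0]],
    [[-3, -1.3, 0], [0, 0, 0]],
    [[-1.5, -0.9, 0], [0, 0, 0]],
    [[-0.5, 0, 0], [0, 0, 0]],
  ],
)

```text
clock: 11.12
tool_pos: [0.5492, -0.1883, 0.2011]
eef_rot: [0.548, 0.836, -0.001, -0.001]
contact_force: [-0.6, 1.1, -5.6]
opening: 0.626
finger_force: 35.0
```

Request:
step_arm(
  steps=[
    [[0, 0, 0], [0, 0, 4]],
    [[0, 0, 0], [0, 0, 6]],
    [[0, 0, 0], [0, 0, 6]],
    [[0, 0, 0], [0, 0, 6]],
    [[0, 0, 0], [0, 0, 4]],
    [[0, 0, 0], [0, 0, 1.3]],
    [[0, 0, 0], [0, 0, 0]],
    [[0, 0, 0], [0, 0, 0]],
  ],
)

```text
clock: 12.12
tool_pos: [0.5505, -0.1863, 0.2017]
eef_rot: [0.729, 0.685, 0.0, -0.0]
contact_force: [-0.2, 0.1, -5.7]
opening: 0.628
finger_force: 35.0
```

```bash
python3 - <<'E'
from h import *
delta(.550,-.1868,.20,86.3)
s=snap('wrist','w3');snap('top','top3');snap('side','side3')
print([w2px(s,[.55,-.1868,z]) for z in (.008,.041)])
i=cv2.imread('pics/w3.png'); a=cv2.imread('pics/top3.png')[180:250,340:420]; b=cv2.imread('pics/side3.png')[120:200,300:380]
cv2.imwrite('pics/w3c.png',np.vstack([i[:330], np.hstack([cv2.resize(a,(320,270),interpolation=2),cv2.resize(b,(320,270),interpolation=2)])]))
E
```

```text
tcp [ 0.5505 -0.1863  0.2017] yaw 86.4 shift cm [-0.05 -0.04  0.17] turn [-0.   -0.02  0.1 ] t 12.125 q7 -0.23
[(np.float64(322.67817387859924), np.float64(179.5728628074118)), (np.float64(322.68858140164264), np.float64(186.2913972997531))]
```

View pics/w3c.png

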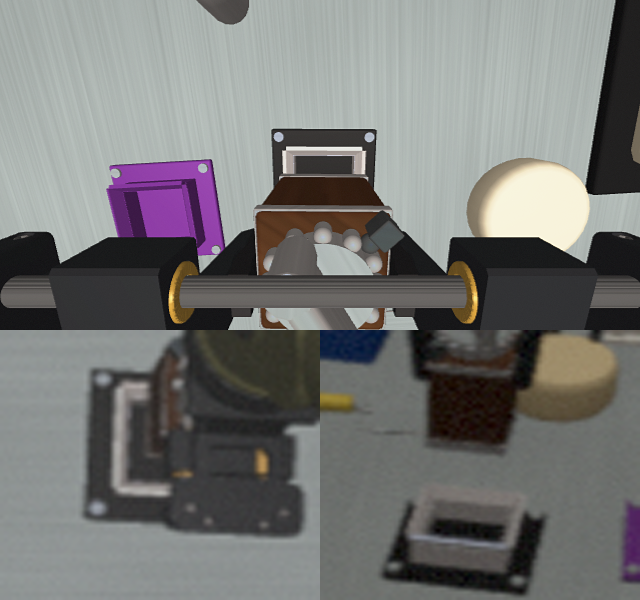

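The wrist view shows the cradle square with the tool: plate corners (272,129) and (376,129), hidden side behind the mill.

```bash
python3 - <<'E'
from h import *
s=np.load('pics/w3.npz')
a,b=px2w(s,272,129,.008),px2w(s,376,129,.008); print(a,b)
n=R.from_euler('z',-3.6,degrees=True).apply([0,1,0]); print('centre',(a+b)/2-n*.055,np.degrees(np.arctan2((b-a)[1],(b-a)[0])))
t=np.load('pics/top3.npz'); g=lambda x,y:px2w(t,340+x/4,180+(y-330)*70/270,.008)
a,b=g(92,370),g(85,518); print('plate left edge',a,b, 'centre', (a+b)/2-n*.055)
E
```

```text
[ 0.50096964 -0.13029415  0.008     ] [ 0.60844059 -0.13703062  0.008     ]
centre [ 0.55125164 -0.18855386  0.008     ] -3.5867083175566656
plate left edge [ 0.60756255 -0.1366132   0.008     ] [ 0.49922393 -0.12890855  0.008     ] centre [ 0.54993976 -0.18765235  0.008     ]
```

Request:
step_arm(
  steps=[
    [[-0.13, 0.02, 1], [0, 0, 0]],
    [[0, 0, 2], [0, 0, 0]],
    [[0, 0, 2], [0, 0, 0]],
    [[0, 0, 2], [0, 0, 0]],
    [[0, 0, 0.8], [0, 0, 0]],
    [[0, 0, 0.5], [0, 0, 0]],
    [[0, 0, 0.5], [0, 0, 0]],
    [[0, 0, 0.3], [0, 0, 0]],
    [[0, 0, 0.3], [0, 0, 0]],
    [[0, 0, 0], [0, 0, 0]],
  ],
)

```text
clock: 13.52
tool_pos: [0.5505, -0.188, 0.1077]
eef_rot: [0.729, 0.684, -0.0, 0.0]
contact_force: [0.2, -0.6, -5.0]
opening: 0.63
finger_force: 35.0
```

Request:
step_arm(
  steps=[
    [[0, 0, 0.3], [0, 0, 0]],
    [[0, 0, 0.3], [0, 0, 0]],
    [[0, 0, 0.3], [0, 0, 0]],
    [[0, 0, 0], [0, 0, 0]],
  ],
)

```text
clock: 14.02
tool_pos: [0.5504, -0.188, 0.0984]
eef_rot: [0.729, 0.684, -0.0, -0.0]
contact_force: [-0.4, -0.6, -6.0]
opening: 0.631
finger_force: 35.0
```

Request:
step_arm(
  steps=[
    [[0, 0, 0.3], [0, 0, 0]],
    [[0, 0, 0.3], [0, 0, 0]],
    [[0, 0, 0.3], [0, 0, 0]],
    [[0, 0, 0], [0, 0, 0]],
  ],
)

```text
clock: 14.52
tool_pos: [0.5504, -0.188, 0.0894]
eef_rot: [0.729, 0.684, -0.0, -0.0]
contact_force: [-0.7, 0.1, -5.4]
opening: 0.63
finger_force: 35.0
```

Already inside the straight walls (underside is about 9 mm above the floor) with no side force. I'll finish gently.

Request:
step_arm(
  steps=[
    [[0, 0, 0.3], [0, 0, 0]],
    [[0, 0, 0.3], [0, 0, 0]],
    [[0, 0, 0.15], [0, 0, 0]],
    [[0, 0, 0], [0, 0, 0]],
  ],
)

```text
clock: 15.02
tool_pos: [0.5505, -0.188, 0.0821]
eef_rot: [0.729, 0.684, -0.0, -0.0]
contact_force: [-0.2, 0.3, -6.0]
opening: 0.63
finger_force: 35.0
```

Request:
step_arm(
  steps=[
    [[0, 0, 0.1], [0, 0, 0]],
    [[0, 0, 0.1], [0, 0, 0]],
    [[0, 0, 0], [0, 0, 0]],
  ],
)

```text
clock: 15.4
tool_pos: [0.5505, -0.188, 0.0802]
eef_rot: [0.729, 0.684, -0.0, -0.0]
contact_force: [-0.4, -1.0, -5.0]
opening: 0.633
finger_force: 35.0
```

Request:
step_arm(
  steps=[
    [[0, 0, 0.05], [0, 0, 0]],
    [[0, 0, 0.05], [0, 0, 0]],
    [[0, 0, 0], [0, 0, 0]],
  ],
)

```text
clock: 15.78
tool_pos: [0.5506, -0.1881, 0.0798]
eef_rot: [0.729, 0.684, -0.0, 0.0]
contact_force: [-1.5, 1.2, 2.6]
opening: 0.632
finger_force: 35.0
```

Request:
step_arm(
  steps=[
    [[0, 0, 0], [0, 0, 0]],
    [[0, 0, 0], [0, 0, 0]],
    [[0, 0, 0], [0, 0, 0]],
    [[0, 0, 0], [0, 0, 0]],
  ],
  claw=1,
)

```text
clock: 16.27
tool_pos: [0.5507, -0.188, 0.0792]
eef_rot: [0.729, 0.684, 0.0, 0.0]
contact_force: [-0.1, 0.4, 0.1]
opening: 1.0
finger_force: 0.0
```

Request:
step_arm(
  steps=[
    [[0, 0, -0.5], [0, 0, 0]],
    [[0, 0, -2], [0, 0, 0]],
    [[0, 0, -3], [0, 0, 0]],
    [[0, 0, -3.5], [0, 0, 0]],
    [[0, 0, -3], [0, 0, 0]],
    [[0, 0, -3], [0, 0, 0]],
    [[0, 0, 0], [0, 0, -10]],
    [[0, 0, 0], [0, 0, -10]],
    [[0, 0, 0], [0, 0, -10]],
    [[0, 0, 0], [0, 0, 0]],
    [[0, 0, 0], [0, 0, 0]],
  ],
)

```text
clock: 17.65
tool_pos: [0.5505, -0.1881, 0.2293]
eef_rot: [0.529, 0.849, -0.0, 0.0]
contact_force: [0.5, 0.7, 1.1]
opening: 0.998
finger_force: 0.0
```

```bash
python3 - <<'E'
from h import *
delta(.5505,-.188,.128,116.4)
s=snap('wrist','w4'); u,v=w2px(s,[.5505,-.188,.134]); print(u,v); crop('w4',int(u)-100,int(v)-75,200,150,4,'w4c'); print(int(u)-100,int(v)-75)
E
```

```text
tcp [ 0.5505 -0.1881  0.2293] yaw 116.16 shift cm [1.000e-02 0.000e+00 1.013e+01] turn [ 0.    0.01 -0.24] t 17.65 q7 0.21
324.0506762393385 204.7959677561838
224 129
```

View pics/w4c.png

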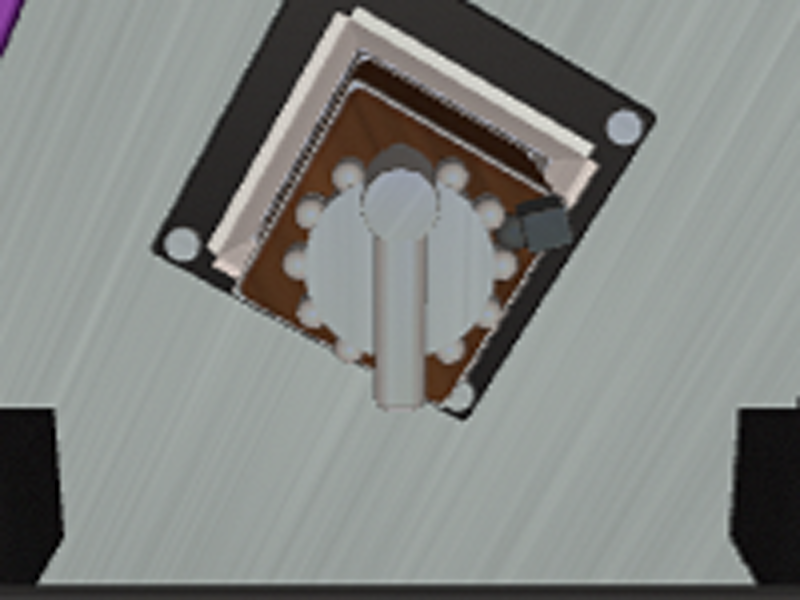

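The crop shows the mill down in the pocket, the wing upright in the view at u≈400 with its post at (400,205), aligned with the tool. Now down to the wing.

Request:
step_arm(
  steps=[
    [[0, 0, 2], [0, 0, 0]],
    [[0, 0, 3], [0, 0, 0]],
    [[0, 0, 2.5], [0, 0, 0]],
    [[0, 0, 1.5], [0, 0, 0]],
    [[0, 0, 0.5], [0, 0, 0]],
    [[0, 0, 0.5], [0, 0, 0]],
    [[0, 0, 0], [0, 0, 0]],
  ],
)

```text
clock: 18.58
tool_pos: [0.5508, -0.1881, 0.1296]
eef_rot: [0.528, 0.85, 0.0, 0.0]
contact_force: [0.9, 0.1, -0.4]
opening: 1.003
finger_force: 0.0
```

Request:
step_arm(
  steps=[
    [[0, 0, 0], [0, 0, 0]],
    [[0, 0, 0], [0, 0, 0]],
    [[0, 0, 0], [0, 0, 0]],
    [[0, 0, 0], [0, 0, 0]],
    [[0, 0, 0], [0, 0, 0]],
    [[0, 0, 0], [0, 0, 0]],
    [[0, 0, 0], [0, 0, 0]],
    [[0, 0, 0], [0, 0, 0]],
  ],
  claw=-1,
  grip_force=30,
)

```text
clock: 19.58
tool_pos: [0.5507, -0.188, 0.1293]
eef_rot: [0.527, 0.85, 0.0, 0.0]
contact_force: [1.1, 1.7, 0.0]
opening: 0.118
finger_force: 0.9
```

```bash
python3 - <<'E'
from h import *
delta(.5505,-.188,.128,116.4); s=sensors.get_state(); print(s['contact_force'],s['moment'],s['opening'])
E
```

```text
tcp [ 0.5507 -0.188   0.1293] yaw 116.33 shift cm [ 0.01 -0.02  0.13] turn [ 0.02  0.01 -0.07] t 19.575 q7 0.1
[1.09243876 1.68539306 0.04065559] [ 0.22148524 -0.40416665 -0.01368914] 0.11752036679001189
```

Request:
step_arm(
  steps=[
    [[0, 0, 0], [0, 0, 0]],
    [[0, 0, 0], [0, 0, 0]],
    [[0, 0, 0], [0, 0, 4]],
    [[0, 0, 0], [0, 0, 4]],
    [[0, 0, 0], [0, 0, 4]],
    [[0, 0, 0], [0, 0, 4]],
    [[0, 0, 0], [0, 0, 4]],
    [[0, 0, 0], [0, 0, 4]],
    [[0, 0, 0], [0, 0, 4]],
    [[0, 0, 0], [0, 0, 4]],
    [[0, 0, 0], [0, 0, 4]],
    [[0, 0, 0], [0, 0, 4]],
  ],
)

```text
clock: 21.08
tool_pos: [0.5509, -0.1876, 0.1292]
eef_rot: [0.786, 0.618, 0.0, 0.0]
contact_force: [-0.0, 0.7, -1.6]
opening: 0.115
finger_force: 29.8
```

Request:
step_arm(
  steps=[
    [[0, 0, 0], [0, 0, 4]],
    [[0, 0, 0], [0, 0, 4]],
    [[0, 0, 0], [0, 0, 4]],
    [[0, 0, 0], [0, 0, 4]],
    [[0, 0, 0], [0, 0, 4]],
    [[0, 0, 0], [0, 0, 4]],
    [[0, 0, 0], [0, 0, 4]],
    [[0, 0, 0], [0, 0, 4]],
    [[0, 0, 0], [0, 0, 4]],
    [[0, 0, 0], [0, 0, 4]],
    [[0, 0, 0], [0, 0, 4]],
    [[0, 0, 0], [0, 0, 4]],
  ],
)

```text
clock: 22.58
tool_pos: [0.5506, -0.1874, 0.1292]
eef_rot: [0.97, 0.244, -0.0, -0.0]
contact_force: [1.1, 0.9, -1.1]
opening: 0.112
finger_force: 30.0
```

Request:
step_arm(
  steps=[
    [[0, 0, 0], [0, 0, 4]],
    [[0, 0, 0], [0, 0, 4]],
    [[0, 0, 0], [0, 0, 4]],
    [[0, 0, 0], [0, 0, 4]],
    [[0, 0, 0], [0, 0, 4]],
    [[0, 0, 0], [0, 0, 4]],
    [[0, 0, 0], [0, 0, 0]],
    [[0, 0, 0], [0, 0, 0]],
  ],
)

```text
clock: 23.58
tool_pos: [0.5503, -0.1875, 0.1292]
eef_rot: [0.999, 0.039, -0.0, -0.0]
contact_force: [-0.4, 2.2, 0.1]
opening: 0.109
finger_force: 30.0
```

```bash
python3 - <<'E'
from h import *
delta(.5506,-.188,.1295,-3.6); s=sensors.get_state(); print(s['contact_force'],s['moment'],s['opening'])
E
```

```text
tcp [ 0.5503 -0.1875  0.1292] yaw 4.41 shift cm [ 0.03  0.06 -0.03] turn [-0.04  0.04  8.01] t 23.575 q7 -1.26
[-0.42390784  2.21333717  0.11561402] [0.50284345 0.11732934 0.04908934] 0.10936316645874097
```

Request:
step_arm(
  steps=[
    [[0, 0, 0], [0, 0, 2]],
    [[0, 0, 0], [0, 0, 2]],
    [[0, 0, 0], [0, 0, 2]],
    [[0, 0, 0], [0, 0, 2]],
    [[0, 0, 0], [0, 0, 0]],
    [[0, 0, 0], [0, 0, 0]],
  ],
)

```text
clock: 24.32
tool_pos: [0.5503, -0.1879, 0.1292]
eef_rot: [0.999, -0.032, -0.0, -0.0]
contact_force: [-1.7, 3.3, 1.6]
opening: 0.111
finger_force: 30.0
```

```bash
python3 - <<'E'
from h import *
delta(.5506,-.188,.1295,-3.6); s=sensors.get_state(); print(s['moment'],s['joint_torque'][6])
E
```

```text
tcp [ 0.5503 -0.1879  0.1292] yaw -3.66 shift cm [ 0.03  0.01 -0.03] turn [-0.    0.03 -0.06] t 24.325 q7 -1.35
[ 0.77505087  0.37637641 -0.03616668] 0.0017741588089847937
```

Request:
step_arm(
  steps=[
    [[0, 0, 0], [0, 0, 2]],
    [[0, 0, 0], [0, 0, 2]],
    [[0, 0, 0], [0, 0, 0]],
    [[0, 0, 0], [0, 0, 0]],
  ],
)

```text
clock: 24.82
tool_pos: [0.5507, -0.1877, 0.1293]
eef_rot: [0.998, -0.067, 0.0, -0.0]
contact_force: [-0.2, 3.4, 2.0]
opening: 0.107
finger_force: 30.0
```

```bash
python3 - <<'E'
from h import *
delta(.5506,-.188,.1295,-3.6); s=sensors.get_state(); print(s['moment'],s['joint_torque'][6])
E
```

```text
tcp [ 0.5507 -0.1877  0.1293] yaw -7.64 shift cm [-0.01  0.03 -0.02] turn [-0.01 -0.01 -4.04] t 24.825 q7 -1.4
[1.04380102 0.27051166 0.08327532] -0.061284389812499285
```

Request:
step_arm(
  steps=[
    [[0, 0, 0], [0, 0, 2]],
    [[0, 0, 0], [0, 0, 0]],
    [[0, 0, 0], [0, 0, 0]],
  ],
)

```text
clock: 25.2
tool_pos: [0.5508, -0.1877, 0.1293]
eef_rot: [0.996, -0.084, 0.0, -0.0]
contact_force: [-0.5, 4.1, 2.1]
opening: 0.109
finger_force: 30.0
```

```bash
python3 - <<'E'
from h import *
delta(.5506,-.188,.1295,-3.6); s=sensors.get_state(); print(s['moment'],s['joint_torque'][6])
E
```

```text
tcp [ 0.5508 -0.1877  0.1293] yaw -9.61 shift cm [-0.02  0.03 -0.02] turn [-0.01 -0.02 -6.01] t 25.2 q7 -1.42
[1.09349981 0.19059987 0.43756841] -0.4451736342161894
```

Request:
step_arm(
  steps=[
    [[0, 0, 0], [0, 0, 2]],
    [[0, 0, 0], [0, 0, 0]],
    [[0, 0, 0], [0, 0, 0]],
  ],
)

```text
clock: 25.58
tool_pos: [0.5508, -0.1877, 0.1293]
eef_rot: [0.995, -0.101, 0.0, -0.0]
contact_force: [-0.8, 5.1, 2.7]
opening: 0.114
finger_force: 30.0
```

```bash
python3 - <<'E'
from h import *
delta(.5506,-.188,.1295,-3.6); s=sensors.get_state(); print(s['moment'],s['joint_torque'][6])
E
```

```text
tcp [ 0.5508 -0.1877  0.1293] yaw -11.63 shift cm [-0.01  0.03 -0.02] turn [-0.01 -0.02 -8.03] t 25.575 q7 -1.44
[1.15515095 0.09734078 0.60580516] -0.6108958460390568
```

The hard stop shows: 0.6 N m, well above the 0.1 of a click, at the expected angle (about -8°, so four clicks travelled). Now I back off to yaw 60°, which is two clicks plus the cradle play.

Request:
step_arm(
  steps=[
    [[0, 0, 0], [0, 0, -2]],
    [[0, 0, 0], [0, 0, -4]],
    [[0, 0, 0], [0, 0, -4]],
    [[0, 0, 0], [0, 0, -4]],
    [[0, 0, 0], [0, 0, -4]],
    [[0, 0, 0], [0, 0, -4]],
    [[0, 0, 0], [0, 0, -4]],
    [[0, 0, 0], [0, 0, -4]],
    [[0, 0, 0], [0, 0, -4]],
    [[0, 0, 0], [0, 0, -4]],
    [[0, 0, 0], [0, 0, -4]],
    [[0, 0, 0], [0, 0, -4]],
  ],
)

```text
clock: 27.08
tool_pos: [0.5495, -0.1891, 0.1292]
eef_rot: [0.956, 0.294, -0.001, 0.0]
contact_force: [-2.7, 4.0, 6.7]
opening: 0.112
finger_force: 30.0
```

Request:
step_arm(
  steps=[
    [[0, 0, 0], [0, 0, -4]],
    [[0, 0, 0], [0, 0, -4]],
    [[0, 0, 0], [0, 0, -4]],
    [[0, 0, 0], [0, 0, -4]],
    [[0, 0, 0], [0, 0, -4]],
    [[0, 0, 0], [0, 0, -4]],
    [[0, 0, 0], [0, 0, -1.6]],
    [[0, 0, 0], [0, 0, 0]],
    [[0, 0, 0], [0, 0, 0]],
    [[0, 0, 0], [0, 0, 0]],
  ],
)

```text
clock: 28.32
tool_pos: [0.5498, -0.189, 0.1292]
eef_rot: [0.867, 0.498, -0.001, 0.0]
contact_force: [-3.6, 2.0, 5.5]
opening: 0.113
finger_force: 30.0
```

```bash
python3 - <<'E'
from h import *
delta(.5506,-.188,.1295,60); s=sensors.get_state(); print(s['moment'],s['joint_torque'][6])
E
```

```text
tcp [ 0.5498 -0.189   0.1292] yaw 59.77 shift cm [ 0.13  0.02 -0.03] turn [-0.03  0.09 -0.23] t 28.325 q7 -0.62
[ 0.50775668  0.69439963 -0.20175949] 0.19822508096694946
```

Request:
step_arm(
  steps=[
    [[0, 0, 0], [0, 0, 0]],
    [[0, 0, 0], [0, 0, 0]],
    [[0, 0, 0], [0, 0, 0]],
    [[0, 0, 0], [0, 0, 0]],
    [[0, 0, 0], [0, 0, 0]],
    [[0, 0, 0], [0, 0, 0]],
  ],
  claw=1,
)

```text
clock: 29.08
tool_pos: [0.5506, -0.188, 0.1292]
eef_rot: [0.866, 0.5, 0.0, 0.0]
contact_force: [-0.3, -0.3, -0.3]
opening: 0.769
finger_force: 0.0
```

Request:
step_arm(
  steps=[
    [[0, 0, -1], [0, 0, 0]],
    [[0, 0, -3], [0, 0, 0]],
    [[0, 0, -3], [0, 0, 0]],
    [[0, 0, -3], [0, 0, 0]],
    [[0, 0, 0], [0, 0, 0]],
    [[0, 0, 0], [0, 0, 0]],
  ],
)

```text
clock: 29.82
tool_pos: [0.5501, -0.188, 0.229]
eef_rot: [0.866, 0.5, -0.0, -0.0]
contact_force: [0.5, -0.4, -0.8]
opening: 1.003
finger_force: 0.0
```

```bash
python3 - <<'E'
from h import *
delta(.5506,-.188,.1295,60)
s=snap('wrist','w5'); u,v=w2px(s,[.5505,-.188,.134]); print(u,v); crop('w5',int(u)-100,int(v)-75,200,150,4,'w5c'); print(int(u)-100,int(v)-75)
E
```

```text
tcp [ 0.5501 -0.188   0.229 ] yaw 59.94 shift cm [0.03 0.04 9.95] turn [-0.03  0.02 -0.06] t 29.825 q7 -0.56
322.9754653541732 204.06609507298373
222 129
```

View pics/w5c.png

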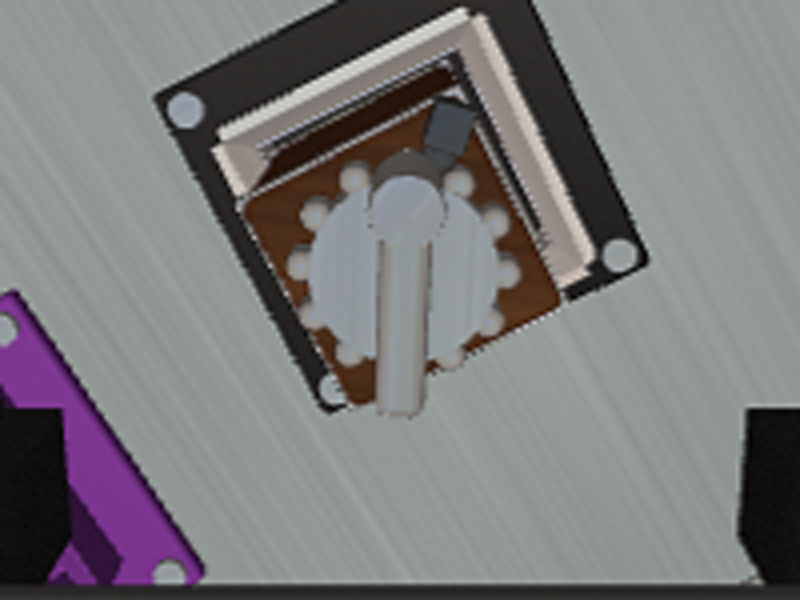

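The crop shows the post at (406,208) and the wing vertical, about 60° from the body's x face (edges at 25–28° in view), so two clicks, with the mill seated. I'll move clear and do a last check.

Request:
step_arm(
  steps=[
    [[0, 0, -3], [0, 0, 0]],
    [[0, 0, -4], [0, 0, 0]],
    [[-3, 0, 0], [0, 0, 0]],
    [[-4, 0, 0], [0, 0, 0]],
    [[-4, 0, 0], [0, 0, 0]],
    [[-4, 0, 0], [0, 0, 0]],
    [[0, 0, 0], [0, 0, 0]],
    [[0, 0, 0], [0, 0, 0]],
  ],
)

```text
clock: 30.88
tool_pos: [0.4755, -0.3169, 0.2985]
eef_rot: [0.866, 0.5, 0.0, -0.001]
contact_force: [0.3, 0.4, 0.7]
opening: 1.003
finger_force: 0.0
```

```bash
python3 - <<'E'
from h import *
a=snap('side','s6'); b=snap('top','t6'); print(sensors.get_state()['tool_pos'], sensors.get_state()['clock'])
print('expected mill top corners side', [tuple(np.round(w2px(a,[.5505,-.188,z]),1)) for z in(.008,.092,.134)])
k=lambda i:cv2.resize(i,(400,300),interpolation=2)
A=a['img'][:,:,::-1];B=b['img'][:,:,::-1]
cv2.imwrite('pics/f.png',np.vstack([np.hstack([k(A[120:210,280:400]),k(B[165:255,320:440])]),np.hstack([k(A),k(B)])]))
E
```

```text
[ 0.47614174 -0.31622955  0.29885587] 30.975
expected mill top corners side [(np.float64(336.4), np.float64(182.2)), (np.float64(337.3), np.float64(160.1)), (np.float64(337.7), np.float64(148.2))]
```

View pics/f.png

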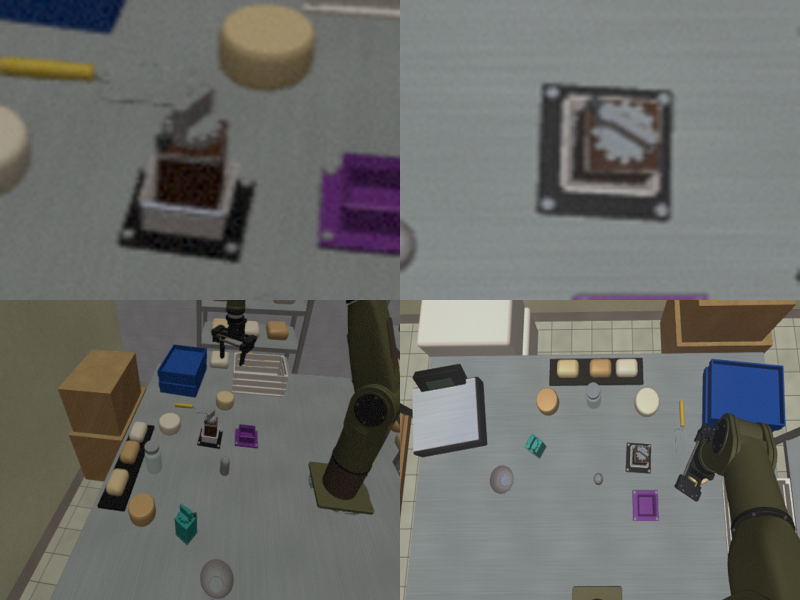

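The final view shows the mill upright and seated in the metal cradle, with the wing top at the expected height in the side view. The bystanders are untouched and the gripper is clear.

```bash
python3 -c "
from h import *
print(finish_job())"
```

```text
the job is handed in; nothing more can be done
None
```

I set the mill upright in the metal cradle, turned the ring clockwise to its hard stop and backed it off two clicks. I handed the job in at about 31 s of the 72 s; the last pictures show the mill seated and the other things undisturbed, but no verdict came back.

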